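Tip the empty picking bin down into its place in the row

TASK

The empty blue picking bin has been left standing on its back end behind its empty place in the row. Push it over with the fingertips so that it comes down on its base, and push it home into the place marked by the yellow clip, square and with its low front up against the shelf's front lip like its neighbours. Do it by pushing, without lifting or carrying it, and leave the two filled bins and the loose copper fittings where they stand.

Things in the scene. Friction and masses are not known exactly. Their poses are not given: they have to be found in the camera images.
- place: the bin's empty place on the shelf (fixed), marked by a yellow clip 55 mm long on the front lip. Origin: the point on the shelf board's top, 30 mm above the counter, where the centre of the bin's underside belongs when its front touches the lip. x points level to the lip, away from the robot; y left along the row; z up. The lip's inner face is 80 mm from the origin along x; lip 15 mm high
- shelf: the fixed white steel display shelf on the counter, 400 mm deep (x) x 480 wide (y), top 30 mm high, axes parallel to those of the place; origin at the counter under its centre. The front lip stands along its far edge. Three places 135 mm apart side by side; filled bins stand in two, the empty one may be left, middle or right
- bin: the empty blue plastic bin, loose, about 0.16 kg, 160 long (x) x 103 wide (y) x 75 mm high (z). Origin: centre of its underside; x points to its low front wall (32 mm high), z to its open top; back wall 75 mm high. At the start it stands on its back wall on the shelf behind the place, roughly in line with it: x up, open mouth (z) towards the robot, underside towards the lip
- bin_heel (a point): middle of the bin's heel, the edge between underside and back wall (bin frame -80, 0, 0 mm). It rests on the shelf at the start, as the bin tips about it towards the lip, and at the end. Tipped 20 to 25 degrees, the bin falls by itself onto its base, its front then 40 to 95 mm short of the lip
- bin_rim (a point): middle of the upper edge of the bin's front wall (bin frame 80, 0, 32 mm). While the bin stands on end this edge is at its top, 160 mm above the shelf and 32 mm nearer the robot than the heel: a push towards the lip here tips the bin over (75 mm or more of travel); a push low down slides it instead
- bin_elbows: bystander: bin of the same make and size filled with copper elbows, in its place in the row, about 1.3 kg, loose; origin at the centre of its underside, x to its front. The fittings rise to about 80 mm above its underside
- bin_tees: bystander: the same, filled with copper tees
- coupling: bystander: loose copper coupling, a tube 32 mm in diameter and 42 mm high standing on end on the shelf behind the bin of elbows; origin at the centre of its foot
- elbow: bystander: loose copper elbow lying flat on the shelf behind the bin of tees, about 50 x 50 mm and 28 mm high; origin under its middle

How it is judged:
On the way:
1. the bin has come down onto its base (angle between bin's own z axis and vertical below 0.08 rad), for 0.2 s.
At the end, for the whole second after the job is handed in: The bin stands on its base on the shelf (within 3 degrees), front to the lip with at most 8 mm of gap, square to it within 4 degrees, within 25 mm of the middle of its place sideways, at rest (angle between bin's own z axis and vertical below 0.05 rad and x of bin in the frame of place between -0.008 and 0.004 m and y of bin in the frame of place between -0.025 and 0.025 m and z of bin in the frame of place below 0.004 m and x of bin_rim in the frame of place above 0.06 m and angle between the x axis of bin and the x axis of place, either way round below 0.07 rad and linear speed of bin below 0.02 m/s); the robot touches nothing.
It fails at once if the bin's heel edge comes more than 20 mm off the shelf: it was lifted, carried or thrown over the wrong way (z of bin_heel in the frame of place above 0.02 m).
It fails at once if the filled bin of elbows is shifted more than 10 mm (distance of bin_elbows from where it was at the start of the episode above 0.01 m).
It fails at once if the filled bin of tees is shifted more than 10 mm (distance of bin_tees from where it was at the start of the episode above 0.01 m).
It fails at once if the loose coupling is shifted more than 15 mm or knocked over (distance of coupling from where it was at the start of the episode above 0.015 m or angle between coupling's own z axis and vertical above 0.5 rad).
It fails at once if the loose elbow is shifted more than 15 mm (distance of elbow from where it was at the start of the episode above 0.015 m).
It also fails if it takes over 48 s, if anything falls off the work surface, if the arm or the gripper's body presses on something with over 40 N, if the wrist force passes 120 N, or if a joint passes its speed limit or range.

ROBOT

A 7-joint arm with a two-finger parallel gripper is mounted at the origin on the work surface. World frame = base frame: x ahead of the robot, y to its left, z up, the work surface at z = 0. Lengths are in m, angles in rad, forces in N, time in s.
With the tool pointing down it reaches from about 0.4 to 0.85 m from the base axis. Payload 10.4 kg.
Tool frame: the origin (TCP) lies on the front face of the gripper's body, between the roots of the fingers; the fingertips stand 73 mm ahead of it and the grasp point (between the pads) lies 54 mm ahead of it; z points along the fingers, y is the line along which they close (so a half turn about z gives the same grasp; the last joint's range is limited). The gripper opens to 85 mm and grips with 20 to 120 N. Pads are 22 mm wide; open, the fingers measure 114 mm over their backs; the gripper's body (76 mm by 85 mm) begins 54 mm behind the grasp point. The pads swing forward as they close: fully open they stand 13 mm farther back than shut.
Start: joints at [-1.214, 0.332, -0.065, 1.46, 0.022, 1.35, -0.088], TCP at [0.232, 0.58, 0.304] pointing down, gripper open.
Joint ranges: [-2.6, 2.6], [-0.5, 2.12], [-1.47, 1.34], [0.16, 2.42], [-1.27, 4.41], [0.06, 2.06], [-2.6, 2.6]. Speed limits (rad/s): [2.22, 2.22, 2.79, 2.79, 3.14, 3.14, 3.14].

INTERFACE

Orientations are given as a unit quaternion [x, y, z, w].
In Python, from workcell import manip gives the robot as it stands.
- The arm moves only by the shell command python3 -m jog 'ROWS' [FORCE]. ROWS is JSON, a list of rows, each an object with "grip": the gripper command: -1 is fully open, 1 is shut, values between are in proportion; "slide": the shift along the tool's x, y, z in cm, a list of three; "yaw": the turn about the tool's z in rad. A call has 1 to 8 rows; each row shifts and turns the commanded pose from where the row before left it, along the tool's axes as they then stand; what a row does not reach is not made up. A row lasts 1/10 s, in which the tool goes at most 50 mm and 8.59 degrees, less where a joint would pass 70% of its speed; a pose out of reach is approached as far as the arm can. A call with a gripper value outside its range is refused whole. The fingers move at their own pace and stop on an object; FORCE is the grip in N (left out, the last holds). Time passes only in rows, so rows that do not move let the fingers close. It gives the time, the measured TCP pose, the force, the opening and the grip force at its end, in the units of the state.
- manip.get_obs(): the state, without advancing time (a new reading comes with each control period).
- manip.camera(name): name is "scene" or "top"; returns the picture (420x560x3 uint8, blue, green, red); there is no depth.
- manip.calibration(name): a dict with "vfov" (degrees; the focal length in pixels is half the picture's height over the tangent of half this angle, whatever the lens; pixels are square), "cx", "cy" (the principal point, pixels), "camera_from_world" (4x4, takes a point from world to camera coordinates). Camera axes: x right, y down, z forward; pixel columns grow to the right and rows downward; lengths in m; the calibration is good to about 2 mm. A picture is of the moment at which its call begins. calibration takes no time and is no camera call.
- manip.hand_in(): hands the job in; it is judged then, once.
Trained networks look in the newest picture that a camera, given by its name, has taken for a name from the list of things; names that differ only in an ending like _2 or _b are one class to them, and where a whole thing is asked for, a point or a joint stands for the part that bears it (a point fixed in the world has none). Each returns a list of dicts, best first, with "conf" (0 to 1); they miss things now and then, are a little off and sometimes report something else, mostly with a low value. They report only what shows in the picture. A call takes as long as a camera call.
- manip.masks_of(thing, camera): "region" (420x560 bool, what is visible of it) and "centre" ([column, row] in pixels, amid what is visible of it).
The state is a dict: "clock": time; "joint_pos": joint angles; "joint_velocities": joint speeds; "tau": joint torques, N m; "position": TCP position; "ee_rot": TCP orientation; "ft_force": force on the tool from outside, world axes, zero at the start; "torque": the same for the moment, N m; "grip_width": opening from 0.0 (shut) to 1.0 (fully open); "grasp_force": force on a finger pad.
Only numpy, scipy, OpenCV 4.12 (cv2) and the standard library are available. Lean on these libraries where they do the work, as an engineer would, in place of code of your own. Each camera call takes 0.05 s, during which the arm holds its last target. There are 200 camera calls.

## Working session

There is one attempt and no reset: what is moved stays moved. The work goes in short steps, Python scripts to look and compute and a shell command to move; the robot and the scene stay as the last step left them, time stands still between calls to the robot, and variables do not carry over. Pictures are saved under pics/ and viewed, at most 10 in all, crops included, and the job is handed in when it is done.

```bash
mkdir -p pics; cat > h.py <<'E'
import numpy as np,cv2
from workcell import manip
def K(n):
    c=manip.calibration(n);f=210/np.tan(np.radians(c["vfov"])/2);return f,c["cx"],c["cy"],np.array(c["camera_from_world"])
def proj(n,p):
    f,cx,cy,T=K(n);q=T[:3,:3]@np.array(p)+T[:3,3];return np.array([f*q[0]/q[2]+cx,f*q[1]/q[2]+cy])
def back(n,uv,z):
    f,cx,cy,T=K(n);d=T[:3,:3].T@np.array([(uv[0]-cx)/f,(uv[1]-cy)/f,1]);o=-T[:3,:3].T@T[:3,3];return o+d*(z-o[2])/d[2]
E
python3 - <<'E'
from h import *
np.set_printoptions(precision=4,suppress=True)
for n in("scene","top"):
    im=manip.camera(n);cv2.imwrite(f"pics/{n}0.png",im);print(n,manip.calibration(n))
    for t in("bin","place","coupling","elbow","bin_elbows","bin_tees","shelf"):
        r=manip.masks_of(t,n)
        for d in r[:2]:
            c=np.array(d["centre"]);ys,xs=np.where(d["region"]);print(t,round(d["conf"],2),c,xs.min(),xs.max(),ys.min(),ys.max(),back(n,c,.03))
o=manip.get_obs();print(o["clock"],o["position"],o["ee_rot"],o["ft_force"])
E
```

```text
scene {'vfov': 56.029105285768864, 'cx': 280.74198600055433, 'cy': 207.31573051371626, 'camera_from_world': array([[ 0.0969,  0.9952,  0.0165, -0.0683],
       [ 0.8434, -0.0734, -0.5323, -0.3792],
       [-0.5285,  0.0655, -0.8464,  1.0617],
       [ 0.    ,  0.    ,  0.    ,  1.    ]])}
bin 0.63 [245.7 351.5] 226 259 340 356 [ 0.7407 -0.0612  0.03  ]
bin 0.62 [214.9 195.4] 177 247 161 235 [ 0.4304 -0.1082  0.03  ]
place 0.68 [243.7 349.5] 225 260 340 357 [ 0.7373 -0.0643  0.03  ]
coupling 0.74 [282.9 185.3] 274 289 173 197 [0.4172 0.0319 0.03  ]
elbow 0.68 [345.8 165.4] 336 361 153 178 [0.3766 0.1719 0.03  ]
bin_elbows 0.8 [313.1 277.8] 274 355 225 337 [0.6247 0.0658 0.03  ]
bin_elbows 0.63 [270.  258.6] 166 459 141 378 [ 0.5801 -0.0084  0.03  ]
bin_tees 0.94 [388.4 265.7] 344 432 212 319 [0.6138 0.2072 0.03  ]
shelf 0.61 [272.1 257.7] 166 458 141 378 [ 0.5787 -0.0043  0.03  ]
top {'vfov': 51.20257066294899, 'cx': 275.70933142880347, 'cy': 209.1597077967695, 'camera_from_world': array([[-0.0153, -0.9999, -0.0047,  0.0507],
       [-0.9934,  0.0157, -0.1139,  0.5704],
       [ 0.114 ,  0.0029, -0.9935,  0.8646],
       [ 0.    ,  0.    ,  0.    ,  1.    ]])}
bin 0.95 [354.7 255.8] 320 391 230 281 [ 0.4737 -0.1168  0.03  ]
bin 0.42 [285.2 247.4] 147 404 119 343 [0.4928 0.0238 0.03  ]
place 0.74 [324.5 128.2] 314 340 124 133 [ 0.7406 -0.0631  0.03  ]
elbow 0.72 [211.6 302.1] 198 222 288 317 [0.3858 0.1733 0.03  ]
bin_elbows 0.82 [269.1 179.5] 237 297 133 216 [0.6334 0.0546 0.03  ]
bin_tees 0.89 [198.3 186.4] 169 230 141 226 [0.6213 0.2012 0.03  ]
shelf 0.7 [285.7 247.5] 148 404 120 342 [0.4926 0.0228 0.03  ]
0.8 [0.2317 0.5805 0.3039] [0.1888 0.982  0.     0.    ] [-0.4959  0.4812  0.1595]
```

```bash
python3 - <<'E'
import cv2
a=cv2.imread("pics/top0.png")[100:360,130:430]
cv2.imwrite("pics/a.png",cv2.resize(a,None,fx=2.3,fy=2.3,interpolation=cv2.INTER_CUBIC))
b=cv2.imread("pics/scene0.png")[130:390,150:470]
cv2.imwrite("pics/b.png",cv2.resize(b,None,fx=2.3,fy=2.3,interpolation=cv2.INTER_CUBIC))
E
```

```text
(no output)
```

View pics/a.png

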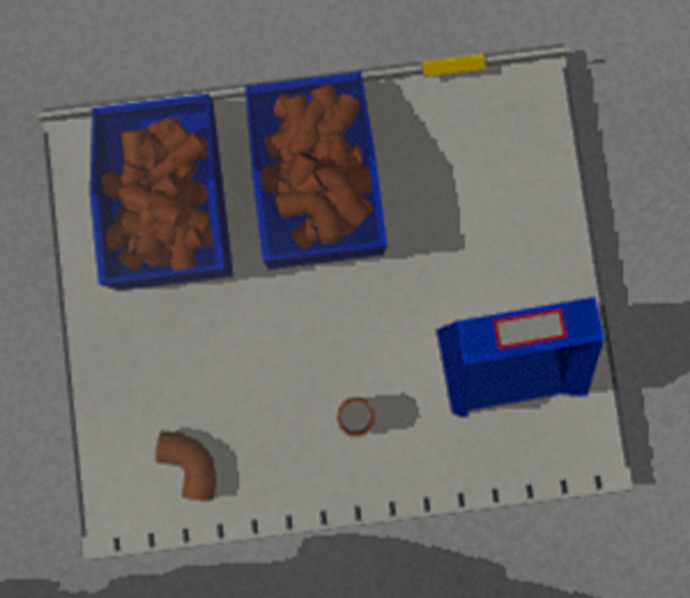

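View pics/b.png

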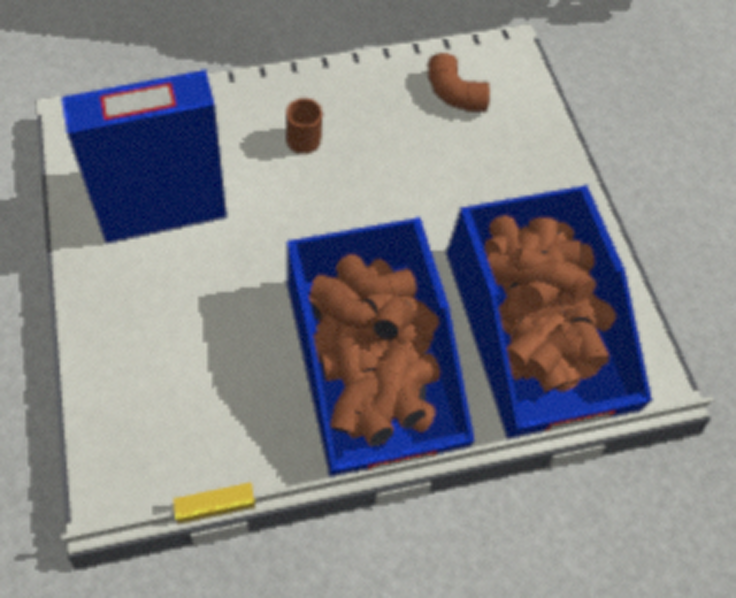

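```bash
python3 - <<'E'
from h import *
np.set_printoptions(precision=4,suppress=True)
A=lambda x,y:(np.array([x,y])+.5)/2.3+[129.5,99.5]
B=lambda x,y:(np.array([x,y])+.5)/2.3+[149.5,129.5]
P={"lipL":(42,113,.045),"lipR":(567,48,.045),"nearL":(84,550,.03),"nearR":(631,484,.03),"clipL":(423,63,.05),"clipR":(485,56,.05),
"rimL":(463,362,.19),"rimR":(602,334,.19),"toeL":(463,322,.19),"toeR":(597,298,.19),"heelL":(438,328,.03),"backL":(467,415,.03),"backR":(587,394,.03),
"coupT":(356,416,.072),"elbBinNR":(385,249,.105),"elbBinFR":(360,72,.062),"elbBinNL":(265,264,.105)}
W={k:back("top",A(x,y),z) for k,(x,y,z) in P.items()}
for k,w in W.items():print(k,w[:2])
Q={"lipL":(708,402,.045),"lipR":(68,540,.045),"nearL":(535,27,.03),"nearR":(40,100,.03),"clipL":(253,487,.05),"clipR":(175,500,.05),"toeL":(213,102,.19),"toeR":(72,130,.19),"rimL":(206,72,.19),"rimR":(65,97,.19),"heelL":(226,217,.03),"heelR":(106,241,.03),"lipRin":(68,540,.03)}
print()
for k,(x,y,z) in Q.items():print(k,back("scene",B(x,y),z)[:2])
def ang(a,b):d=b-a;return np.degrees(np.arctan2(d[1],d[0]))
print("yaw lip",ang(W["lipR"],W["lipL"])-90,"near",ang(W["nearR"],W["nearL"])-90,"bin",ang(W["toeR"],W["toeL"])-90,ang(W["rimR"],W["rimL"])-90)
E
```

```text
lipL [0.6985 0.3023]
lipR [ 0.7505 -0.1685]
nearL [0.3153 0.2635]
nearR [ 0.3642 -0.2115]
clipL [ 0.7372 -0.0386]
clipR [ 0.7427 -0.094 ]
rimL [ 0.4713 -0.0494]
rimR [ 0.4899 -0.1508]
toeL [ 0.5002 -0.0503]
toeR [ 0.5161 -0.1483]
heelL [ 0.502  -0.0475]
backL [ 0.4256 -0.0709]
backR [ 0.4422 -0.1767]
coupT [0.4282 0.027 ]
elbBinNR [0.5644 0.0013]
elbBinFR [0.7263 0.0181]
elbBinNL [0.5536 0.0996]

lipL [0.7008 0.3025]
lipR [ 0.7538 -0.1643]
nearL [0.3163 0.2666]
nearR [ 0.3654 -0.2075]
clipL [ 0.7318 -0.0373]
clipR [ 0.7355 -0.0913]
toeL [ 0.5024 -0.0453]
toeR [ 0.518  -0.1419]
rimL [ 0.4753 -0.0491]
rimR [ 0.4893 -0.1477]
heelL [ 0.5032 -0.0449]
heelR [ 0.5174 -0.1452]
lipRin [ 0.7508 -0.1674]
yaw lip 6.29283391399089 near 5.883807027931056 bin 9.232384467527424 10.420454640278578
```

```bash
python3 -m jog '[{"grip":0,"slide":[0,0,0],"yaw":-0.122},{"grip":0,"slide":[0,0,0],"yaw":-0.122},{"grip":0,"slide":[0,0,0],"yaw":-0.122},{"grip":0,"slide":[0,0,0],"yaw":-0.122},{"grip":0,"slide":[-0.8,-4.4,0],"yaw":0},{"grip":0,"slide":[-0.8,-4.4,0],"yaw":0},{"grip":0,"slide":[-0.8,-4.4,0],"yaw":0},{"grip":0,"slide":[-0.8,-4.4,0],"yaw":0}]'
python3 -m jog '[{"grip":0,"slide":[-0.8,-4.4,0],"yaw":0},{"grip":0,"slide":[-0.8,-4.4,0],"yaw":0},{"grip":0,"slide":[-0.8,-4.4,0],"yaw":0},{"grip":0,"slide":[-0.8,-4.4,0],"yaw":0},{"grip":0,"slide":[-0.8,-4.4,0],"yaw":0},{"grip":0,"slide":[-0.8,-4.4,0],"yaw":0},{"grip":0,"slide":[-0.8,-4.4,0],"yaw":0},{"grip":0,"slide":[-0.8,-4.4,0],"yaw":0}]'
cat > st.py <<'E'
from h import *
from scipy.spatial.transform import Rotation as R
o=manip.get_obs();p=o["position"];y=R.from_quat(o["ee_rot"]).as_matrix()[:,1]
print("t",o["clock"],"s %.4f l %.4f z %.4f"%(p[0]*.99415+p[1]*.108,-.108*p[0]+.99415*p[1],p[2]),"yaw",np.degrees(np.arctan2(y[1],y[0]))-90,o["ft_force"],o["grip_width"])
E
python3 st.py
```

```text
clock: 1.6
position: [0.2829, 0.4072, 0.3039]
ee_rot: [-0.054, 0.999, 0.0, 0.0]
ft_force: [0.6, -0.1, 0.9]
grip_width: 0.501
grasp_force: 0.0
clock: 2.4
position: [0.3843, 0.064, 0.3042]
ee_rot: [-0.054, 0.999, 0.0, 0.0]
ft_force: [1.0, 0.1, -0.2]
grip_width: 0.504
grasp_force: 0.0
t 2.4 s 0.3890 l 0.0222 z 0.3042 yaw 6.199917287716943 [ 0.96490923  0.09052409 -0.17065214] 0.5036611990565496
```

```bash
python3 -m jog '[{"grip":0,"slide":[-0.8,-4.3,0],"yaw":0},{"grip":0,"slide":[-0.8,-4.3,0],"yaw":0},{"grip":0,"slide":[-0.8,-4.3,0],"yaw":0},{"grip":0,"slide":[-0.8,-4.3,0],"yaw":0},{"grip":0,"slide":[0,0,2],"yaw":0},{"grip":0,"slide":[0,0,0],"yaw":0}]'; python3 st.py
python3 - <<'E'
from h import *
ims=[cv2.resize(manip.camera(n)[130:360,r:r+230],(398,398)) for n,r in(("scene",130),("top",230))]
cv2.imwrite("pics/c.png",np.hstack(ims))
E
```

```text
clock: 3.0
position: [0.4337, -0.1023, 0.2823]
ee_rot: [-0.053, 0.999, 0.0, -0.001]
ft_force: [-0.8, 0.9, -0.5]
grip_width: 0.502
grasp_force: 0.0
t 3.0 s 0.4201 l -0.1486 z 0.2823 yaw 6.071745010470437 [-0.79097742  0.86498764 -0.46291637] 0.5024611933953528
```

View pics/c.png

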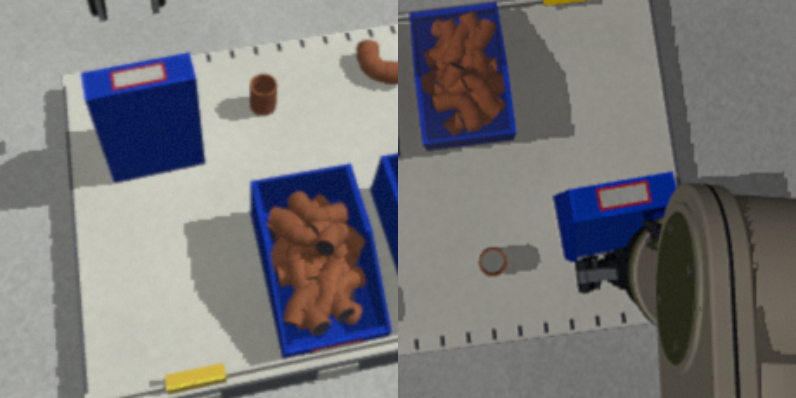

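The pictures show both fingertips standing behind the rim (scene: columns 97 and 157, at the bin's middle; top: about row 275, with the bin's top edge at about 215), clear of it. I'll lower them and push.

```bash
python3 -m jog '[{"grip":0,"slide":[0,0,2.4],"yaw":0},{"grip":0,"slide":[0,0,2.2],"yaw":0},{"grip":0,"slide":[-0.5,0,0],"yaw":0},{"grip":0,"slide":[-1,0,0],"yaw":0},{"grip":0,"slide":[-1,0,0],"yaw":0},{"grip":0,"slide":[-0.6,0,0],"yaw":0},{"grip":0,"slide":[-0.6,0,0],"yaw":0},{"grip":0,"slide":[-0.6,0,0],"yaw":0}]'; python3 st.py
python3 -m jog '[{"grip":0,"slide":[-0.6,0,0],"yaw":0},{"grip":0,"slide":[-0.6,0,0],"yaw":0},{"grip":0,"slide":[-0.6,0,0],"yaw":0},{"grip":0,"slide":[-0.6,0,0],"yaw":0}]'; python3 st.py
python3 - <<'E'
from h import *
ims=[cv2.resize(manip.camera(n)[130:360,r:r+230],(398,398)) for n,r in(("scene",130),("top",230))]
cv2.imwrite("pics/d.png",np.hstack(ims))
E
```

```text
clock: 3.9
position: [0.4779, -0.0969, 0.2381]
ee_rot: [-0.054, 0.999, -0.0, 0.0]
ft_force: [0.4, -0.5, 0.5]
grip_width: 0.502
grasp_force: 0.1
t 3.9 s 0.4647 l -0.1479 z 0.2381 yaw 6.200888479480582 [ 0.42966891 -0.46375713  0.52428233] 0.5021826090743903
clock: 4.3
position: [0.5016, -0.0943, 0.2379]
ee_rot: [-0.054, 0.999, 0.0, -0.0]
ft_force: [-0.3, 0.7, -0.5]
grip_width: 0.501
grasp_force: 0.0
t 4.3 s 0.4885 l -0.1479 z 0.2379 yaw 6.197315153168844 [-0.25938175  0.71434523 -0.47143171] 0.501034007759753
```

View pics/d.png

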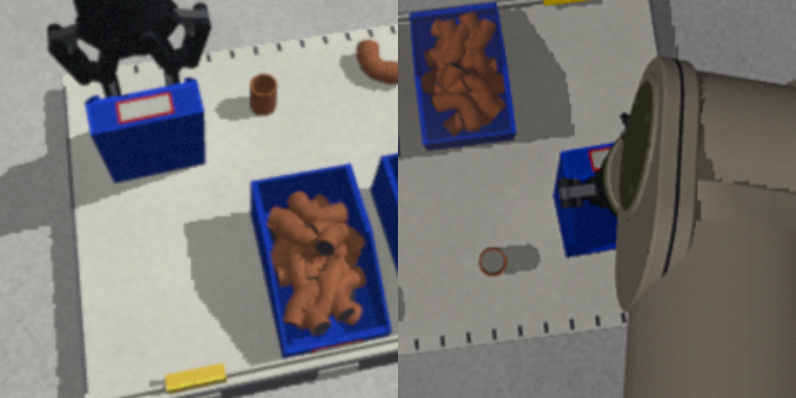

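The bin is tipping: its label face has moved down to about (145,107), and its heel is still at (115,180). The coupling and the neighbours haven't been touched. I'll keep pushing.

```bash
python3 -m jog '[{"grip":0,"slide":[-0.6,0,0],"yaw":0},{"grip":0,"slide":[-0.6,0,0],"yaw":0},{"grip":0,"slide":[-0.6,0,0],"yaw":0},{"grip":0,"slide":[-0.6,0,0],"yaw":0},{"grip":0,"slide":[-0.6,0,0],"yaw":0},{"grip":0,"slide":[-0.6,0,0],"yaw":0},{"grip":0,"slide":[-0.6,0,0],"yaw":0},{"grip":0,"slide":[-0.6,0,0],"yaw":0}]'; 
python3 -m jog '[{"grip":0,"slide":[-0.6,0,0],"yaw":0},{"grip":0,"slide":[-0.4,0,0],"yaw":0},{"grip":0,"slide":[0,0,0],"yaw":0},{"grip":0,"slide":[0,0,0],"yaw":0},{"grip":0,"slide":[0,0,0],"yaw":0},{"grip":0,"slide":[0,0,0],"yaw":0}]';python3 st.py
python3 - <<'E'
from h import *
ims=[cv2.resize(manip.camera(n)[130:360,r:r+230],(398,398)) for n,r in(("scene",130),("top",230))]
cv2.imwrite("pics/e.png",np.hstack(ims))
E
```

```text
clock: 5.2
position: [0.5494, -0.0891, 0.2379]
ee_rot: [-0.054, 0.999, 0.0, -0.0]
ft_force: [-0.2, 1.5, -1.0]
grip_width: 0.498
grasp_force: 0.0
clock: 5.8
position: [0.5587, -0.0882, 0.238]
ee_rot: [-0.054, 0.999, 0.0, 0.0]
ft_force: [0.3, -0.5, 1.0]
grip_width: 0.503
grasp_force: 0.0
t 5.8 s 0.5459 l -0.1480 z 0.2380 yaw 6.19034563328087 [ 0.33137794 -0.49031994  0.95753185] 0.5031648483017558
```

View pics/e.png

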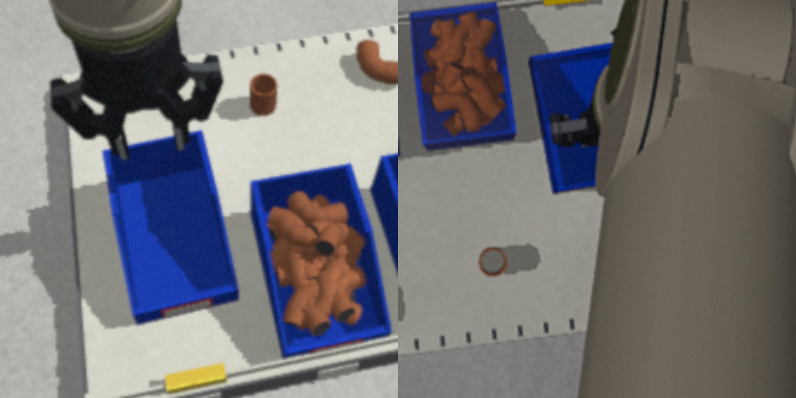

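The bin is down on its base. In the scene half its back edge runs from (104,153) to (201,133) and its front from about (138,320) to (237,298). Next: measure, then retreat behind it.

```bash
python3 - <<'E'
from h import *
C=lambda x,y:(np.array([x,y])+.5)/1.7304+[129.5,129.5]
def sl(w):return np.round([w[0]*.99415+w[1]*.108,-.108*w[0]+.99415*w[1]],4)
for k,x,y,z in(("backR",104,153,.105),("backL",201,133,.105),("frontRbot",138,321,.03),("frontLbot",237,300,.03),("ebR",251,183,.105),("ebL",351,166,.105),("ebfR",283,355,.03)):print(k,sl(back("scene",C(x,y),z)))
D=lambda x,y:(np.array([x,y])+.5)/1.7304+[229.5-230,129.5]
D=lambda x,y:np.array([(x-398+.5)/1.7304+229.5,(y+.5)/1.7304+129.5])
for k,x,y,z in(("backL",556,192,.105),("frontL",530,57,.062),("ebR",515,135,.105),("ebfL",411,10,.062),("ebfR",497,4,.062)):print(k,sl(back("top",D(x,y),z)))
E
python3 -m jog '[{"grip":0,"slide":[2.5,0,0],"yaw":0},{"grip":0,"slide":[4,0,0],"yaw":0},{"grip":0,"slide":[4,0,0],"yaw":0},{"grip":0,"slide":[3,0,0],"yaw":0}]'; python3 st.py
python3 - <<'E'
from h import *
ims=[cv2.resize(manip.camera(n)[130:360,r:r+230],(398,398)) for n,r in(("scene",130),("top",230))]
cv2.imwrite("pics/f.png",np.hstack(ims))
E
```

```text
backR [ 0.5073 -0.1989]
backL [ 0.5027 -0.0998]
frontRbot [ 0.659  -0.1917]
frontLbot [ 0.6575 -0.0925]
ebR [ 0.5695 -0.0609]
ebL [0.5702 0.0409]
ebfR [ 0.7195 -0.0592]
backL [ 0.4947 -0.0961]
frontL [ 0.6543 -0.0917]
ebR [ 0.5615 -0.0602]
ebfL [0.727  0.0388]
ebfR [ 0.7216 -0.0617]
clock: 6.3
position: [0.4226, -0.103, 0.2375]
ee_rot: [-0.054, 0.999, 0.0, -0.0]
ft_force: [-0.1, -0.4, 1.2]
grip_width: 0.499
grasp_force: 0.0
t 6.3 s 0.4090 l -0.1481 z 0.2375 yaw 6.182044566805587 [-0.0859249  -0.43172851  1.17386722] 0.49945297958348256
```

View pics/f.png

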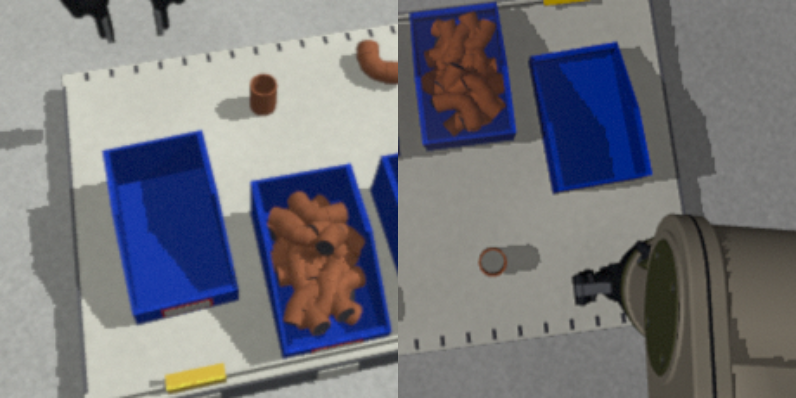

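The bin is flat and about 2.5° off square, with its back at s≈0.50. The bystanders haven't moved. I'll lower the fingers behind its back wall and push.

```bash
python3 -m jog '[{"grip":0,"slide":[0,0.2,4],"yaw":0},{"grip":0,"slide":[0,0,4],"yaw":0},{"grip":0,"slide":[0,0,3],"yaw":0},{"grip":0,"slide":[-3,0,0],"yaw":0},{"grip":0,"slide":[-3,0,0],"yaw":0},{"grip":0,"slide":[-1,0,0],"yaw":0},{"grip":0,"slide":[-1,0,0],"yaw":0},{"grip":0,"slide":[-1,0,0],"yaw":0}]'; python3 st.py
python3 -m jog '[{"grip":0,"slide":[-1,0,0],"yaw":0},{"grip":0,"slide":[-1,0,0],"yaw":0},{"grip":0,"slide":[-1,0,0],"yaw":0},{"grip":0,"slide":[-0.6,0,0],"yaw":0},{"grip":0,"slide":[-0.4,0,0],"yaw":0}]'; python3 st.py
python3 -m jog '[{"grip":0,"slide":[-0.3,0,0],"yaw":0},{"grip":0,"slide":[-0.3,0,0],"yaw":0}]'; python3 st.py
```

```text
clock: 7.2
position: [0.514, -0.091, 0.1277]
ee_rot: [-0.054, 0.999, 0.0, -0.0]
ft_force: [-0.5, 0.3, -0.5]
grip_width: 0.5
grasp_force: 0.0
t 7.2 s 0.5011 l -0.1460 z 0.1277 yaw 6.182702938740462 [-0.46664024  0.29496494 -0.51340648] 0.49992687008610515
clock: 7.7
position: [0.5541, -0.0866, 0.1279]
ee_rot: [-0.054, 0.999, -0.0, -0.0]
ft_force: [-2.9, -0.0, 0.2]
grip_width: 0.501
grasp_force: 0.0
t 7.7 s 0.5415 l -0.1460 z 0.1279 yaw 6.201807330861641 [-2.90704813 -0.02616361  0.24663172] 0.5008568909156627
clock: 7.9
position: [0.5596, -0.0861, 0.1279]
ee_rot: [-0.054, 0.999, 0.0, -0.0]
ft_force: [-1.5, 0.8, 0.6]
grip_width: 0.499
grasp_force: 0.0
t 7.9 s 0.5470 l -0.1460 z 0.1279 yaw 6.183500913288853 [-1.50819173  0.82965485  0.60781102] 0.49936353199920797
```

```bash
for i in 1; do python3 -m jog '[{"grip":0,"slide":[-0.3,0,0],"yaw":0},{"grip":0,"slide":[-0.3,0,0],"yaw":0}]'; python3 -m jog '[{"grip":0,"slide":[-0.2,0,0],"yaw":0},{"grip":0,"slide":[-0.2,0,0],"yaw":0}]';done; python3 st.py
```

```text
clock: 8.1
position: [0.5649, -0.0856, 0.1277]
ee_rot: [-0.054, 0.999, 0.0, -0.001]
ft_force: [-14.3, -1.9, 5.1]
grip_width: 0.498
grasp_force: 0.0
clock: 8.3
position: [0.5652, -0.0861, 0.1264]
ee_rot: [-0.054, 0.999, 0.0, -0.005]
ft_force: [-31.1, -2.3, 10.1]
grip_width: 0.5
grasp_force: 0.0
t 8.3 s 0.5526 l -0.1467 z 0.1264 yaw 6.134334394973024 [-31.11318945  -2.29756545  10.08139918] 0.5002610527405924
```

The force rose to 31 N without further travel, so the front is against the lip. I'll retreat and check.

```bash
python3 -m jog '[{"grip":0,"slide":[0.5,0,0],"yaw":0},{"grip":0,"slide":[2,0,0],"yaw":0},{"grip":0,"slide":[4,0,0],"yaw":0},{"grip":0,"slide":[4,0,0],"yaw":0},{"grip":0,"slide":[2,0,-4],"yaw":0},{"grip":0,"slide":[0,0,-4],"yaw":0},{"grip":0,"slide":[0,0,-2],"yaw":0},{"grip":0,"slide":[0,0,0],"yaw":0}]'; python3 st.py
python3 - <<'E'
from h import *
a=manip.camera("scene")[200:390,170:450];cv2.imwrite("pics/g0.png",a)
b=manip.camera("top")[100:290,180:420]
cv2.imwrite("pics/g.png",np.hstack([cv2.resize(a,(420,285)),cv2.resize(b,(360,285))]))
E
```

```text
clock: 9.1
position: [0.447, -0.0985, 0.231]
ee_rot: [-0.054, 0.999, 0.001, 0.003]
ft_force: [-0.5, -0.4, -0.4]
grip_width: 0.497
grasp_force: 0.0
t 9.1 s 0.4337 l -0.1462 z 0.2310 yaw 6.2021339630581025 [-0.46591485 -0.4144218  -0.43539921] 0.4966622262365331
```

View pics/g.png

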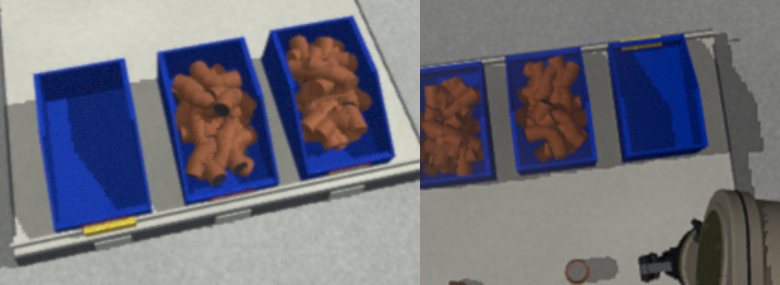

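The bin sits in the row: its back edge runs from (35,74) to (125,59) in the scene half, in line and parallel with the neighbour's from (158,52) to (245,38). Its front is at the lip behind the clip, within about 8 mm of centre, and the gripper is clear.

```bash
python3 -c "
from workcell import manip
print(manip.hand_in())"
```

```text
the job is handed in; nothing more can be done
None
```

The bin was tipped onto its base and pushed home against the lip, square with its neighbours and within about 8 mm of centre by the last pictures; the job is handed in, but no verdict was returned.

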